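# Clamp a specimen in the press gauge with the coarse ring only

## Task

Slide the specimen holder fully home under the foot of the press gauge, then turn only the outer (coarse) ring clockwise until the foot bears on the specimen with about 15 N, never more than 25 N, and let go. The inner (fine) knob must stay as it is set, and the loose things around the gauge are to be left alone.

Things in the scene. Friction and masses are not known exactly. Their poses are not given: they have to be found in the camera images.
- gauge: White C-frame press gauge fixed to the bench. Origin: on the bench, straight below the common vertical axis of foot and knobs. Base plate 150 (x) x 350 (y, from -215 to +135) x 20 high; column at +y (y 60 to 110); head 84 wide (x), y from -42 to 110, underside 85 and top 130 above the bench, overhangs the slide. +y: the way the holder slides home.
- ring_grip (a point): Centre of the outer (coarse) ring: grey, ribbed, diameter 56, from 145 to 169 mm above the bench, on a neck of diameter 40 that stands 15 mm above the head. This point is on the vertical knob axis, 157 mm above the bench, fixed to the gauge; it does not turn.
- coarse (a joint): Angle of the outer ring, 0 to 3 rad, growing clockwise from above; starts at 0 to 0.4. 1 rad lowers the foot 10 mm. Turning takes 0.30 N m of friction, plus 0.01 N m per newton of foot force. Stays where left. After a step the friction held in the wrist may have either sign, the same after like steps: the change from the free-running reading, towards resisting, shows the foot force.
- fine (a joint): Angle of the inner (fine) knob, same grey, diameter 26, sitting on top of the ring on the same axis from 169 to 190 mm above the bench, with a bar 30 x 7 mm across its top 8 mm. Turns freely (0.015 N m), so a mere brush moves it. Grows clockwise, starts anywhere within +-1 rad; must stay as found.
- fine_mark (a point): Marked end of the bar on top of the inner knob, 15 mm off the axis, 189.5 mm above the bench.
- foot: Steel foot disc, 4 to 17 mm above the specimen at the start; diameter 32, 8 thick, under the head; origin at the centre of its underside. It is sprung on its spindle: it presses with 6 N as soon as it touches, then 5 N more for every further mm (0.1 rad) that the ring is turned.
- holder: Loose steel specimen holder, 0.25-0.5 kg: plate 60 (x) x 180 x 8, in the gauge's guide with 1.5 mm play each side, underside 29 to 33 above the bench. Origin: on its underside below the specimen; +y points to its leading end, 45 off. The specimen, a white disc of diameter 42, is packed up to stand 3 to 10 mm proud of the plate: this is not measured and is to be found by feel with the foot.
- fin (a point): Grip of the holder: upright steel fin 10 thick (x) x 34 long (y) near its outer end, 113 mm on the -y side of the holder's origin, from 8 to 44 mm above its underside; this point is 34 mm above the underside, 10 mm below the fin's top.
- home (a point): Where the holder's origin is when it is fully home against the end stop of the guide (in plan; its height varies). The holder starts 40 to 70 mm short of it.
- weight: Loose steel calibration weight, diameter 36, 52 tall, on the bench. Origin at its underside.
- puck: Loose spare white specimen disc, diameter 42, 10 thick.
- sparefin: Loose short spare steel holder, 50 x 90 x 8 with a fin up to 32 high; not for this job.
- jar: Loose small jar with a lid, diameter 52, 70 tall.
- driver: Loose screwdriver lying on the bench.
- gaugeblock: Loose steel gauge block 35 x 12 x 30 tall.
There are look-alikes about, which are no part of the job. What is shaped like the holder but blue or yellow is not meant.

How it is judged:
By the outcome, as a careful person would: the job done as asked, in the order asked, and still so for the second after the job is handed in, with the robot touching nothing.
It also fails if it takes over 72 s, if anything falls off the work surface, if the arm or the gripper's body presses on something with over 40 N, if the wrist force passes 120 N, or if a joint passes its speed limit or range.

## Robot

A 6-joint arm with a two-finger parallel gripper is mounted at the origin on the work surface. World frame = base frame: x ahead of the robot, y to its left, z up, the work surface at z = 0. Lengths are in mm, angles in rad, forces in N, time in s.
With the tool pointing down it reaches from about 350 to 975 mm from the base axis. Payload 4.9 kg.
Tool frame: the origin (TCP) lies on the centre line of the jaws, within the pads' length; the fingertips stand 25 mm ahead of it and the grasp point (between the pads) lies 6 mm ahead of it; z points along the fingers, y is the line along which they close (so a half turn about z gives the same grasp; the last joint's range is limited). The gripper opens to 85 mm and grips with 20 to 120 N. Pads are 22 mm wide; open, the fingers measure 114 mm over their backs; the gripper's body (76 mm by 85 mm) begins 54 mm behind the grasp point. The pads swing forward as they close: fully open they stand 13 mm farther back than shut.
Start: joints at [-1.267, 0.053, 1.613, -0, 1.476, -0.119], TCP at [256.44, -569.948, 256.304] pointing down, gripper open.
Joint ranges: [-3.01, 3.01], [-1.01, 2.22], [0.06, 2.58], [-1.02, 4.17], [0.09, 2.62], [-3.14, 3.14]. Speed limits (rad/s): [2.57, 2.57, 3.14, 3.14, 3.14, 3.14].

## Interface

Orientations are given as a rotation vector (axis times angle).
In Python, from cell import * gives the robot as it stands.
- The arm moves only by the shell command python3 -m handwheel 'ROWS' [FORCE]. ROWS is JSON, a list that holds one entry, the list of rows, each a list of 7 numbers: the finger opening in m, from 0 to 0.0854, then the shift along the tool's x, y, z in m, then the turn, a rotation vector about the tool's x, y, z in rad. In form: [[[claw, dx, dy, dz, wx, wy, wz], ...]]. A call has 1 to 8 rows; each row is the pose to reach, as a shift and turn from the pose commanded when the call began, along the tool's axes at that moment; what a row does not reach only later rows make up. A row lasts 1/12 s, in which the tool goes at most 41.7 mm and 7.16 degrees, less where a joint would pass 70% of its speed; a pose out of reach is approached as far as the arm can. A call with a gripper value outside its range is refused whole. The fingers move at their own pace and stop on an object; FORCE is the grip in N (left out, the last holds). Time passes only in rows, so rows that repeat a pose let the fingers close. It gives the time, the measured TCP pose, the force, the opening and the grip force at its end, in the units of the state.
- get_state(): the state, without advancing time (a new reading comes with each control period).
- camera(name): name is "side" or "top"; returns a dict with "pixels" (384x512x3 uint8, blue, green, red), "K" (3x3 intrinsics, pixels), "dist_coeffs" ([k1, k2, p1, p2, k3] as OpenCV has them; the pictures are not rectified), "world_from_camera" (4x4, takes a point from camera to world coordinates). Camera axes: x right, y up, looking along -z (the intrinsics and any distortion apply to the point x, -y, -z); pixel columns grow to the right and rows downward; lengths in mm; the calibration is good to about 2 mm. A picture is of the moment at which its call begins. There is no depth.
- close_job(): hands the job in; it is judged then, once.
The state is a dict: "clock": time; "joint_pos": joint angles; "qd": joint speeds; "joint_efforts": joint torques, N m; "tool_pos": TCP position; "orientation": TCP orientation; "contact_force": force on the tool from outside, world axes, zero at the start; "moment": the same for the moment, N m; "opening": finger opening in mm; "grasp_force": force on a finger pad.
Only numpy, scipy, OpenCV 4.12 (cv2) and the standard library are available. Lean on these libraries where they do the work, as an engineer would, in place of code of your own. Each camera call takes 0.05 s, during which the arm holds its last target. There are 200 camera calls.

## Working session

There is one attempt and no reset: what is moved stays moved. The work goes in short steps, Python scripts to look and compute and a shell command to move; the robot and the scene stay as the last step left them, time stands still between calls to the robot, and variables do not carry over. Pictures are saved under pics/ and viewed, at most 10 in all, crops included, and the job is handed in when it is done.

```bash
mkdir -p pics; ls
cat > h.py <<'E'
from cell import *
import numpy as np, cv2
from scipy.spatial.transform import Rotation as R
def snap(n,f):
    c=camera(n); cv2.imwrite('pics/'+f,c['pixels']); np.savez('pics/'+f[:-4]+'.npz',**{k:np.array(v) for k,v in c.items()}); return c
def load(f): return np.load('pics/'+f+'.npz')
def ray(c,u,v):
    p=cv2.undistortPoints(np.array([[[u,v]]],float),np.array(c['K'],float),np.array(c['dist_coeffs'],float))[0,0]
    T=np.array(c['world_from_camera']); d=T[:3,:3]@np.array([p[0],-p[1],-1]); return T[:3,3],d
def atz(c,u,v,z):
    o,d=ray(c,u,v); return o+d*(z-o[2])/d[2]
def proj(c,P):
    T=np.array(c['world_from_camera']); q=(np.atleast_2d(P)-T[:3,3])@T[:3,:3]; q=q*[1,-1,-1]
    return cv2.projectPoints(q.reshape(-1,1,3),np.zeros(3),np.zeros(3),np.array(c['K'],float),np.array(c['dist_coeffs'],float))[0][:,0]
E
python3 - <<'E'
from h import *
for n in ('top','side'):
    c=snap(n,n+'0.png'); print(n,np.round(c['K'],1).tolist(),np.round(c['world_from_camera'],3).tolist())
a=[cv2.resize(cv2.imread(f'pics/{n}0.png'),(800,600),interpolation=2) for n in('top','side')]
for n,i in zip(('top','side'),a): cv2.imwrite(f'pics/{n}0b.png',i)
print(get_state())
E
```

```text
pics
top [[381.1, 0.0, 262.0], [0.0, 381.1, 191.4], [0.0, 0.0, 1.0]] [[0.018, 0.994, -0.106, 357.005], [-1.0, 0.016, -0.019, 8.32], [-0.018, 0.107, 0.994, 1396.529], [0.0, 0.0, 0.0, 1.0]]
side [[478.2, 0.0, 254.7], [0.0, 478.2, 184.5], [0.0, 0.0, 1.0]] [[-0.694, 0.39, -0.605, -254.066], [-0.72, -0.369, 0.588, 775.805], [0.006, 0.844, 0.537, 806.541], [0.0, 0.0, 0.0, 1.0]]
{'clock': 0.1, 'joint_pos': array([-1.26701691e+00,  5.33213237e-02,  1.61417054e+00, -4.85407992e-05,
        1.47600113e+00, -1.19031077e-01]), 'qd': array([ 0.00073136, -0.00137858, -0.00416848, -0.00081699, -0.00053341,
        0.00217323]), 'joint_efforts': array([-1.97199292e-04, -3.94901776e+01, -3.71363425e+01, -1.02983638e-04,
        3.90097004e-03,  3.86482066e-05]), 'tool_pos': array([ 256.26661637, -569.47118905,  255.15874156]), 'orientation': array([-3.06980411e+00, -6.58824163e-01,  3.50713971e-04]), 'contact_force': array([ 0.06302095, -0.00079542,  0.17272255]), 'moment': array([-0.03933617, -0.0363873 , -0.00809742]), 'grasp_force': 0.0, 'opening': 85.36080589272774}
```

View pics/top0b.png

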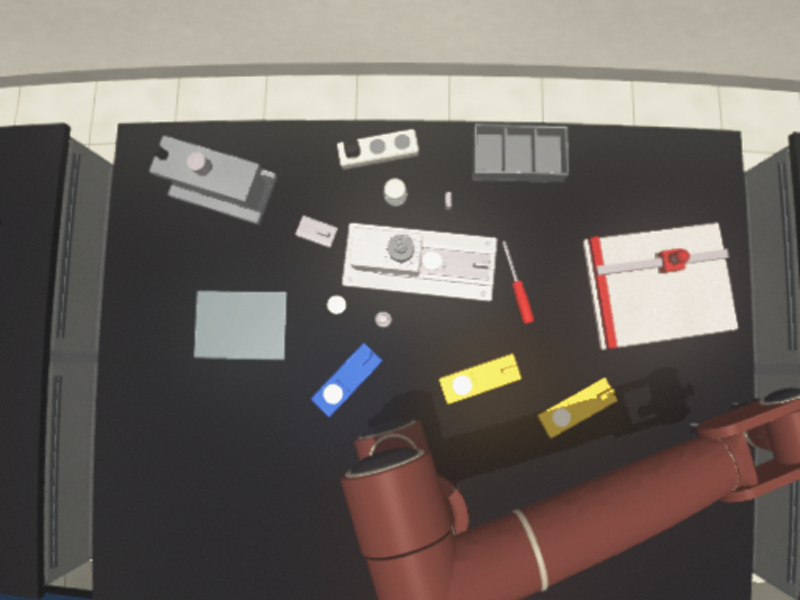

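View pics/side0b.png

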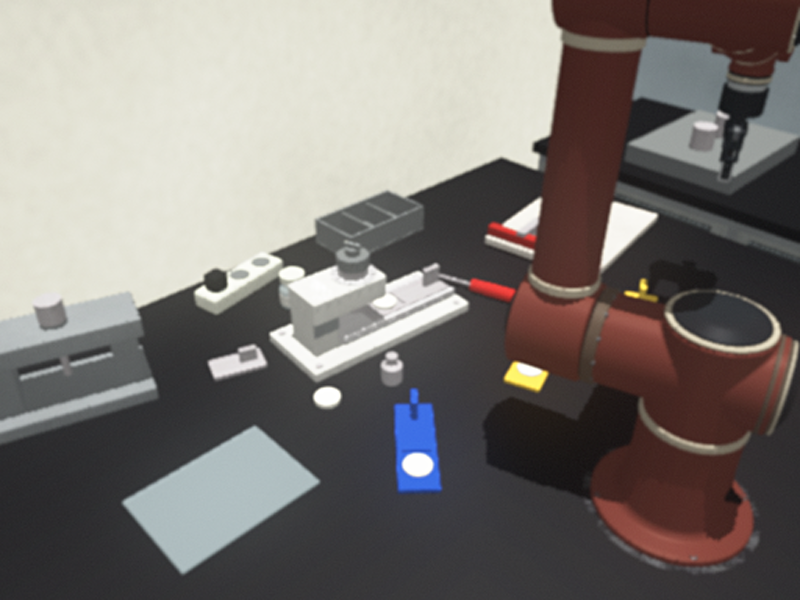

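The white gauge is at top (420,260), with its ring at (400,247), the specimen at (432,260) and the fin at (481,265). The candidates for the holder are the blue one (347,380), the yellow ones (480,380) and (577,408), the short spare (316,231), and the steel one in the white gauge's guide. Only the last fits, being steel and in the guide. The grey press at (210,180) is a look-alike. I'll confirm this in an enlarged crop.

Run:
```python
from h import *
i=cv2.imread('pics/top0.png')[135:200,210:325]
j=cv2.imread('pics/side0.png')[145:245,165:305]
cv2.imwrite('pics/c1.png',cv2.resize(i,None,fx=6.9,fy=6.9,interpolation=2))
cv2.imwrite('pics/c2.png',cv2.resize(j,None,fx=5.7,fy=5.7,interpolation=2))
```

```text
(no output)
```

View pics/c1.png

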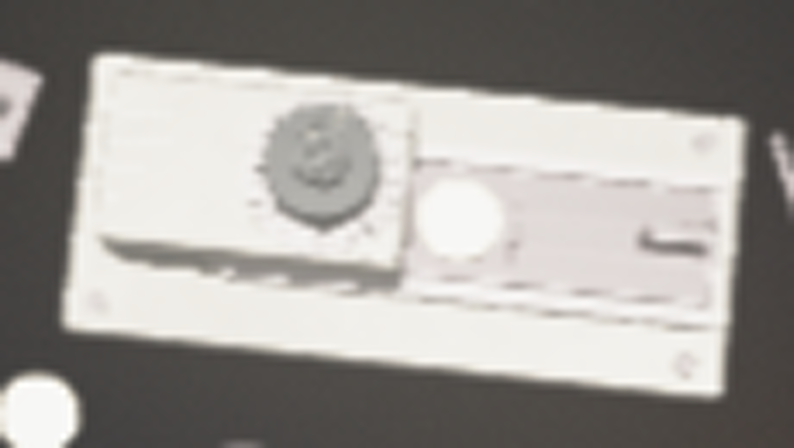

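View pics/c2.png

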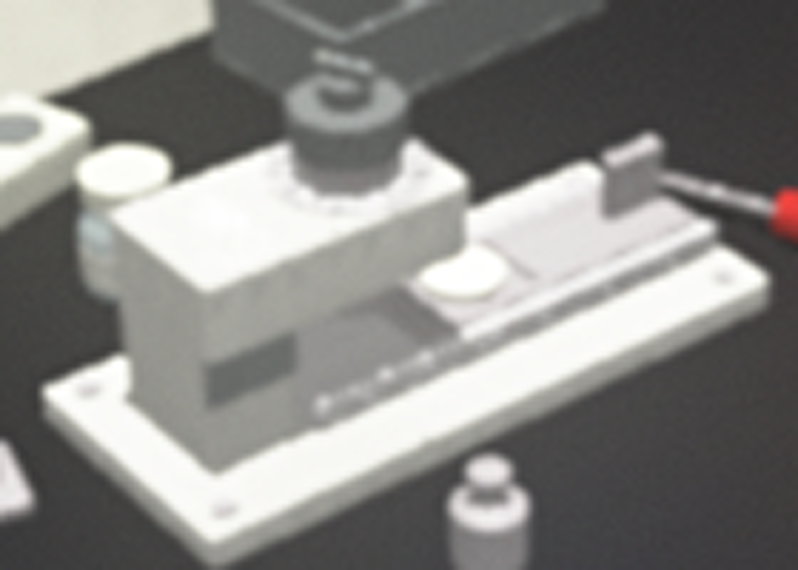

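The crops confirm it: the white gauge has a steel holder in its guide. In crop 1 the fin is at (673,240), the specimen at (460,220) and the ring at (322,162). The base corners are at (93,55), (745,118), (722,397) and (64,328).

Run:
```python
from h import *
from scipy.optimize import least_squares as L
t=load('top0');s=load('side0')
T=lambda x,y:np.array([(x+.5)/6.9-.5+210,(y+.5)/6.9-.5+135])
S=lambda x,y:np.array([(x+.5)/5.7-.5+165,(y+.5)/5.7-.5+145])
# gauge pts local; y=+ is to image left
obsT=[((75,135,20),T(93,55)),((75,-215,20),T(745,118)),((-75,-215,20),T(722,397)),((-75,135,20),T(64,328)),((0,0,169),T(322,162))]
obsS=[((75,135,20),S(43,397)),((-75,135,20),S(217,543)),((-75,-215,20),S(770,278)),((0,0,169),S(347,103))]
# y local -> world: robot y left; yaw ~ psi
def W(p,q): 
    c,s_=np.cos(q[2]),np.sin(q[2]);return np.array([q[0]+c*p[0]-s_*p[1],q[1]+s_*p[0]+c*p[1],p[2]])
def f(q,which=3):
    r=[]
    if which&1: r+=[proj(t,W(p,q))[0]-o for p,o in obsT]
    if which&2: r+=[proj(s,W(p,q))[0]-o for p,o in obsS]
    return np.ravel(r)
x0=[*atz(t,*T(322,162),169)[:2],0.]
for w in(1,2,3):
    q=L(f,x0,args=(w,)).x; print(w,q.round(3)); print(f(q,w).reshape(-1,2).round(1).tolist())
np.save('g.npy',q)
def loc(P): c,s_=np.cos(q[2]),np.sin(q[2]);d=P[:2]-q[:2];return [c*d[0]+s_*d[1],-s_*d[0]+c*d[1]]
for z in (73,75,77): print('fin',z,atz(t,*T(673,241),z),loc(atz(t,*T(640,238),z)),loc(atz(t,*T(706,243),z)),'side',loc(atz(s,*S(632,144),z)))
print('spec',loc(atz(t,*T(460,218),45)),loc(atz(s,*S(463,272),45)))
```

```text
1 [ 5.98252e+02  5.35530e+01 -8.50000e-02]
[[0.3, -0.1], [0.1, -0.0], [-0.0, -0.1], [-0.2, 0.3], [-0.1, -0.1]]
2 [ 5.96125e+02  5.87020e+01 -7.40000e-02]
[[-0.1, -0.3], [-0.1, 0.5], [0.1, -0.3], [0.1, -0.0]]
3 [ 5.97906e+02  5.56630e+01 -8.10000e-02]
[[-0.4, 0.1], [-0.5, -0.1], [-0.5, -0.2], [-0.7, 0.5], [-0.8, 0.0], [0.4, -1.3], [0.1, -0.4], [0.6, -0.7], [0.5, -0.6]]
fin 73 [ 578.68607632 -123.01050279   73.        ] [np.float64(-4.732188962961457), np.float64(-162.75783795854113)] [np.float64(-4.010106479893972), np.float64(-196.49480362444106)] side [np.float64(5.6102206912184425), np.float64(-185.40121669776192)]
fin 75 [ 578.35109161 -122.81204773   75.        ] [np.float64(-5.082045365594636), np.float64(-162.61279304961556)] [np.float64(-4.36105403009647), np.float64(-196.29877837884686)] side [np.float64(3.1200734870430953), np.float64(-183.12761059654568)]
fin 77 [ 578.0161069  -122.61359268   77.        ] [np.float64(-5.431901768227586), np.float64(-162.46774814068993)] [np.float64(-4.712001580299081), np.float64(-196.10275313325266)] side [np.float64(0.6299262828678529), np.float64(-180.85400449532926)]
spec [np.float64(1.573843403293771), np.float64(-70.56804387917906)] [np.float64(-1.1630910944695314), np.float64(-66.26295574624683)]
```

```bash
python3 -m handwheel '[[[0.05,0.035,-0.02,0,0,0,0],[0.05,0.07,-0.04,0,0,0,0],[0.05,0.105,-0.06,0,0,0,0],[0.05,0.14,-0.08,0,0,0,0],[0.05,0.175,-0.1,0,0,0,0],[0.05,0.21,-0.12,0,0,0,0],[0.05,0.245,-0.14,0,0,0,0],[0.05,0.28,-0.16,0.02,0,0,0]]]' 80
python3 -m handwheel '[[[0.05,0.033,-0.02,0,0,0,-0.12],[0.05,0.066,-0.04,0,0,0,-0.24],[0.05,0.1,-0.06,0,0,0,-0.36],[0.05,0.13,-0.08,0,0,0,-0.48],[0.05,0.165,-0.1,0,0,0,-0.6],[0.05,0.2,-0.112,0,0,0,-0.72],[0.05,0.2,-0.112,0.02,0,0,-0.84],[0.05,0.2,-0.112,0.04,0,0,-0.96]]]'
cat >> h.py <<'E'
def st():
    s=get_state(); M=R.from_rotvec(s['orientation']).as_matrix()
    print('t%.2f'%s['clock'],'p',np.round(s['tool_pos'],1),'head_y %.4f'%np.arctan2(M[1,1],M[0,1]),'zdown',M[:,2].round(3),'F',s['contact_force'].round(1),'M',s['moment'].round(3),'op %.1f g %.0f'%(s['opening'],s['grasp_force']),'j',s['joint_pos'].round(2)); return s,M
def to(P,h):
    s,M=st(); d=M.T@(np.array(P)-s['tool_pos']); a=(h-np.arctan2(M[1,1],M[0,1])); print('shift',d.round(1),'wz',round(-a,3))
E
python3 -c "
from h import *
to([583,-125,150],-.08)"
```

```text
clock: 0.77
tool_pos: [446.7, -310.9, 241.5]
orientation: [3.066, 0.658, 0.007]
contact_force: [0.7, -0.6, 0.9]
opening: 50.1
grasp_force: 0.0
clock: 1.43
tool_pos: [582.7, -125.7, 198.6]
orientation: [2.408, 2.013, 0.003]
contact_force: [0.1, -0.5, -0.8]
opening: 50.0
grasp_force: 0.0
t1.43 p [ 582.7 -125.7  198.6] head_y -0.1784 zdown [ 0.003 -0.001 -1.   ] F [ 0.1 -0.5 -0.8] M [-0.     0.008  0.033] op 50.0 g 0 j [-0.34  0.02  1.74  0.    1.37 -0.16]
shift [ 0.7 -0.  48.6] wz -0.098
```

```bash
python3 -m handwheel '[[[0.05,0,0,0.03,0,0,-0.098],[0.05,0,0,0.06,0,0,-0.098],[0.05,0,0,0.083,0,0,-0.098],[0.05,0,0,0.083,0,0,-0.098],[0.05,0,0,0.083,0,0,-0.098]]]'
python3 - <<'E'
from h import *
st()
t=snap('top','top1.png');s=snap('side','side1.png')
i=t['pixels'][110:210,230:390];j=s['pixels'][110:230,220:340]
i=cv2.resize(i,(640,400),interpolation=2);j=cv2.resize(j,(640,640),interpolation=2)[:600]
cv2.imwrite('pics/c3.png',j);cv2.imwrite('pics/c4.png',i)
P=get_state()['tool_pos']
for d in (0,25): print(proj(s,P-[0,0,d])[0],proj(t,P-[0,0,d])[0])
E
```

```text
clock: 1.85
tool_pos: [579.5, -126.9, 112.9]
orientation: [-2.316, -2.117, 0.003]
contact_force: [0.9, -0.3, 0.3]
opening: 49.9
grasp_force: 0.0
t1.85 p [ 579.5 -126.9  112.9] head_y -0.0900 zdown [-0.004  0.001 -1.   ] F [ 0.9 -0.3  0.3] M [-0.014  0.033  0.013] op 49.9 g 0 j [-0.34  0.11  1.8  -0.    1.23 -0.25]
[277.07638422 158.14261022] [309.78496165 166.50578301]
[276.81752221 165.49089543] [309.01672164 167.74193536]
```

View pics/c3.png

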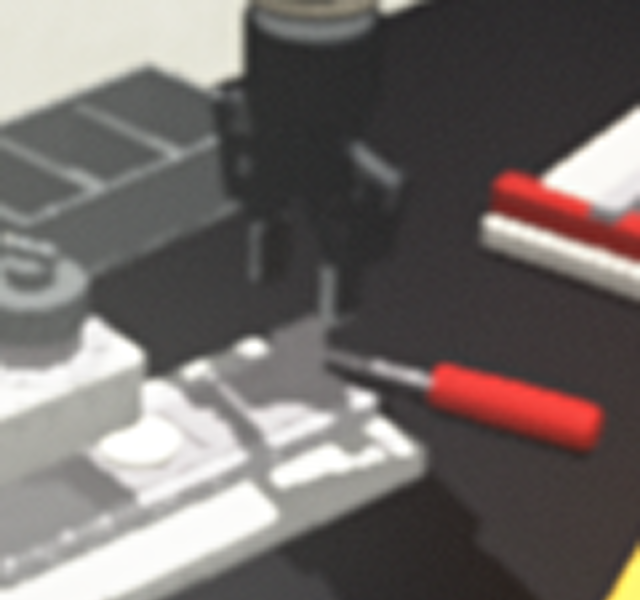

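The fingertips are at crop (265,280) and (340,318). Their midpoint matches the projected TCP to within about 1 mm, so the side camera agrees with the robot. The fin is just below them at (300,330), so I'll descend.

```bash
python3 -m handwheel '[[[0.05,0.002,0.0045,0,0,0,-0.008],[0.05,0.002,0.0045,0.02,0,0,-0.008],[0.05,0.002,0.0045,0.04,0,0,-0.008],[0.05,0.002,0.0045,0.04,0,0,-0.008],[0.03,0.002,0.0045,0.04,0,0,-0.008],[0.01,0.002,0.0045,0.04,0,0,-0.008],[0.0,0.002,0.0045,0.04,0,0,-0.008],[0.0,0.002,0.0045,0.04,0,0,-0.008]]]' 40
python3 -c "
from h import *
st()"
python3 -m handwheel '[[[0,0,0,0,0,0,0],[0,0,0,0,0,0,0],[0,0,0,0,0,0,0]]]'
python3 -c "
from h import *
st()"
```

```text
clock: 2.62
tool_pos: [584.9, -125.9, 76.9]
orientation: [-2.309, -2.127, 0.004]
contact_force: [-9.6, 2.2, 6.8]
opening: 8.9
grasp_force: 43.5
t2.62 p [ 584.9 -125.9   76.9] head_y -0.0818 zdown [-0.003 -0.    -1.   ] F [-9.6  2.2  6.8] M [ 0.178  1.464 -0.13 ] op 8.9 g 44 j [-0.34  0.17  1.81 -0.    1.17 -0.25]
clock: 2.87
tool_pos: [584.8, -125.9, 76.9]
orientation: [-2.309, -2.127, 0.003]
contact_force: [-7.7, 1.9, 7.8]
opening: 9.4
grasp_force: 43.7
t2.87 p [ 584.8 -125.9   76.9] head_y -0.0820 zdown [-0.003 -0.    -1.   ] F [-7.7  1.9  7.8] M [ 0.101  1.301 -0.064] op 9.4 g 44 j [-0.34  0.17  1.81 -0.    1.17 -0.25]
```

```bash
python3 -m handwheel '[[[0,0.0,-0.001,-0.001,0,0,0],[0,0.01,-0.001,-0.001,0,0,0],[0,0.02,-0.001,-0.001,0,0,0],[0,0.03,-0.001,-0.001,0,0,0],[0,0.03,-0.001,-0.001,0,0,0]]]'
python3 -c "
from h import *
st()"
python3 -m handwheel '[[[0,0.005,0,0,0,0,0],[0,0.01,0,0,0,0,0],[0,0.015,0,0,0,0,0],[0,0.02,0,0,0,0,0],[0,0.02,0,0,0,0,0],[0,0.02,0,0,0,0,0]]]'
python3 -c "
from h import *
st()"
```

```text
clock: 3.28
tool_pos: [587.5, -94.0, 76.8]
orientation: [2.309, 2.13, 0.002]
contact_force: [-3.5, 2.1, 3.9]
opening: 9.5
grasp_force: 43.2
t3.28 p [587.5 -94.   76.8] head_y -0.0807 zdown [ 0.001  0.001 -1.   ] F [-3.5  2.1  3.9] M [ 0.215  0.44  -0.144] op 9.5 g 43 j [-0.28  0.16  1.82  0.    1.17 -0.2 ]
clock: 3.78
tool_pos: [589.1, -75.6, 76.8]
orientation: [2.31, 2.129, 0.001]
contact_force: [-4.3, -1.4, 5.3]
opening: 9.3
grasp_force: 43.3
t3.78 p [589.1 -75.6  76.8] head_y -0.0816 zdown [ 0.001 -0.    -1.   ] F [-4.3 -1.4  5.3] M [-0.188  0.523 -0.173] op 9.3 g 43 j [-0.25  0.16  1.82  0.    1.17 -0.17]
```

```bash
python3 -m handwheel '[[[0,0.004,0,0,0,0,0],[0,0.008,0,0,0,0,0],[0,0.012,0,0,0,0,0],[0,0.014,0,0,0,0,0],[0,0.014,0,0,0,0,0]]]'
for i in 1; do python3 -m handwheel '[[[0,0.001,0,0,0,0,0],[0,0.002,0,0,0,0,0],[0,0.002,0,0,0,0,0]]]'; done
python3 -m handwheel '[[[0,0.001,0,0,0,0,0],[0,0.002,0,0,0,0,0],[0,0.002,0,0,0,0,0]]]'
python3 -m handwheel '[[[0,0.001,0,0,0,0,0],[0,0.002,0,0,0,0,0],[0,0.002,0,0,0,0,0]]]'
python3 -c "
from h import *
st()"
```

```text
clock: 4.2
tool_pos: [590.3, -62.3, 76.8]
orientation: [2.309, 2.128, -0.0]
contact_force: [-2.9, -3.4, 5.5]
opening: 9.0
grasp_force: 43.3
clock: 4.45
tool_pos: [590.5, -60.7, 76.8]
orientation: [2.309, 2.127, -0.001]
contact_force: [-2.9, -4.8, 4.9]
opening: 9.4
grasp_force: 43.2
clock: 4.7
tool_pos: [590.7, -58.7, 76.8]
orientation: [2.309, 2.127, -0.001]
contact_force: [-3.5, -4.9, 5.2]
opening: 8.8
grasp_force: 43.2
clock: 4.95
tool_pos: [590.8, -57.8, 76.8]
orientation: [2.308, 2.126, -0.003]
contact_force: [-4.5, -8.1, 5.6]
opening: 9.4
grasp_force: 43.2
t4.95 p [590.8 -57.8  76.8] head_y -0.0817 zdown [ 0.001 -0.004 -1.   ] F [-4.5 -8.1  5.6] M [-1.211  0.557 -0.154] op 9.4 g 43 j [-0.22  0.15  1.82 -0.    1.16 -0.14]
```

```bash
python3 -m handwheel '[[[0,0.001,0,0,0,0,0],[0,0.002,0,0,0,0,0],[0,0.002,0,0,0,0,0]]]'
python3 -m handwheel '[[[0,0.001,0,0,0,0,0],[0,0.002,0,0,0,0,0],[0,0.002,0,0,0,0,0]]]'
python3 -c "
from h import *
st()"
```

```text
clock: 5.2
tool_pos: [590.8, -57.6, 76.8]
orientation: [2.306, 2.125, -0.007]
contact_force: [-3.9, -16.0, 4.2]
opening: 9.0
grasp_force: 43.1
clock: 5.45
tool_pos: [590.8, -57.4, 77.0]
orientation: [2.304, 2.123, -0.012]
contact_force: [-5.6, -22.2, 4.8]
opening: 9.0
grasp_force: 43.1
t5.45 p [590.8 -57.4  77. ] head_y -0.0817 zdown [ 0.    -0.011 -1.   ] F [ -5.6 -22.2   4.8] M [-3.049  0.865 -0.111] op 9.0 g 43 j [-0.22  0.15  1.82 -0.01  1.16 -0.13]
```

Home stop felt at y=-57.6: the force climbs with no further motion, and 68 mm of travel fits. Next I relax, release and rise.

```bash
python3 -m handwheel '[[[0,-0.002,0,0,0,0,0],[0,-0.004,0,0,0,0,0],[0,-0.004,0,0,0,0,0]]]'
python3 -c "
from h import *
st()"
python3 -m handwheel '[[[0.02,0,0,0,0,0,0],[0.04,0,0,0,0,0,0],[0.045,0,0,0,0,0,0],[0.045,0,0,-0.02,0,0,0],[0.045,0,0,-0.06,0,0,0],[0.05,0,0,-0.1,0,0,0],[0.07,0,0,-0.14,0,0,0],[0.085,0,0,-0.17,0,0,0]]]'
python3 -c "
from h import *
to([598.5,57,245],-.08)"
```

```text
clock: 5.7
tool_pos: [590.8, -57.8, 76.8]
orientation: [2.309, 2.126, -0.002]
contact_force: [-4.8, -7.5, 3.8]
opening: 9.1
grasp_force: 43.2
t5.70 p [590.8 -57.8  76.8] head_y -0.0825 zdown [ 0.001 -0.003 -1.   ] F [-4.8 -7.5  3.8] M [-1.104  0.523 -0.092] op 9.1 g 43 j [-0.22  0.15  1.82 -0.    1.16 -0.14]
clock: 6.37
tool_pos: [591.1, -55.4, 249.6]
orientation: [2.308, 2.128, 0.005]
contact_force: [1.4, -0.1, 0.7]
opening: 72.2
grasp_force: 0.0
t6.37 p [591.1 -55.4 249.6] head_y -0.0810 zdown [ 0.004 -0.    -1.   ] F [ 1.4 -0.1  0.7] M [ 0.042 -0.054  0.014] op 72.2 g 0 j [-0.22 -0.02  1.7   0.    1.46 -0.14]
shift [112.6  -1.7   4.6] wz -0.001
```

```bash
python3 -m handwheel '[[[0.085,0.03,0,0,0,0,0],[0.085,0.06,-0.001,0,0,0,0],[0.085,0.09,-0.002,0,0,0,0],[0.085,0.1125,-0.002,0,0,0,0],[0.085,0.1125,-0.002,0.015,0,0,0],[0.085,0.1125,-0.002,0.02,0,0,0],[0.085,0.1125,-0.002,0.02,0,0,0]]]'
python3 - <<'E'
from h import *
st()
t=snap('top','top2.png');s=snap('side','side2.png')
j=s['pixels'][100:200,180:300]
cv2.imwrite('pics/c5.png',cv2.resize(j,(720,600),interpolation=2))
P=get_state()['tool_pos']
print([((proj(s,P-[0,0,d])[0]-[180,100])*6).round() for d in (0,25,P[2]-169,P[2]-190)])
E
```

```text
clock: 6.95
tool_pos: [596.2, 57.0, 223.3]
orientation: [-2.307, -2.128, 0.004]
contact_force: [-0.0, -0.8, -0.6]
opening: 84.9
grasp_force: 0.0
t6.95 p [596.2  57.  223.3] head_y -0.0809 zdown [-0.004  0.    -1.   ] F [-0.  -0.8 -0.6] M [-0.025  0.01   0.012] op 84.9 g 0 j [-0.03  0.02  1.71  0.    1.42  0.05]
[array([273., 261.]), array([274., 311.]), array([276., 373.]), array([275., 332.])]
```

View pics/c5.png

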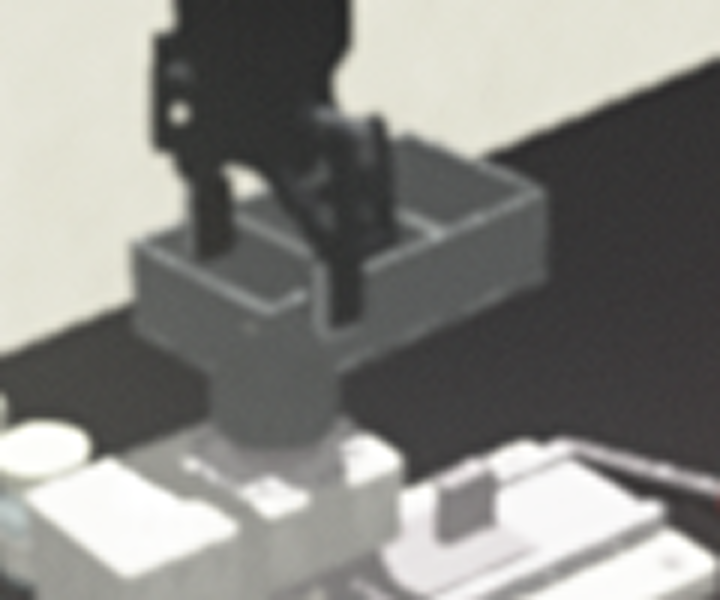

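Tips at (217,255) and (345,325). The ring spans x 210–342, centred at 276, and the projected TCP column is also 276, so it is aligned to about 1–2 mm. Behind it, the fin at (467,505) shows the holder home. Next I descend and probe-grip lightly.

```bash
python3 -m handwheel '[[[0.085,0,0.001,0.02,0,0,0],[0.085,0,0.001,0.04,0,0,0],[0.085,0,0.001,0.055,0,0,0],[0.085,0,0.001,0.064,0,0,0],[0.085,0,0.001,0.064,0,0,0],[0.07,0,0.001,0.064,0,0,0],[0.06,0,0.001,0.064,0,0,0]]]' 20
python3 -c "
from h import *
st()"
python3 -m handwheel '[[[0.05,0,0,0,0,0,0],[0.04,0,0,0,0,0,0],[0.04,0,0,0,0,0,0],[0.04,0,0,0,0,0,0]]]' 20
python3 -c "
from h import *
st()"
```

```text
clock: 7.63
tool_pos: [599.3, 56.0, 163.4]
orientation: [2.31, 2.127, 0.003]
contact_force: [0.2, 0.7, 0.9]
opening: 63.2
grasp_force: 0.0
t7.63 p [599.3  56.  163.4] head_y -0.0825 zdown [ 0.002 -0.    -1.   ] F [0.2 0.7 0.9] M [ 0.029 -0.033 -0.069] op 63.2 g 0 j [-0.03  0.07  1.75  0.    1.32  0.05]
clock: 7.97
tool_pos: [599.6, 56.1, 163.8]
orientation: [2.309, 2.127, 0.003]
contact_force: [0.0, -0.1, 5.2]
opening: 55.6
grasp_force: 22.7
t7.97 p [599.6  56.1 163.8] head_y -0.0821 zdown [ 0.003 -0.    -1.   ] F [ 0.  -0.1  5.2] M [-0.192 -0.033 -0.095] op 55.6 g 23 j [-0.03  0.07  1.75 -0.    1.31  0.05]
```

```bash
python3 -m handwheel '[[[0.06,0,0,0,0,0,0],[0.08,0,0,0,0,0,0],[0.08,0,0,0,0,0,-0.1],[0.08,0,0,0,0,0,-0.22],[0.08,0,0,0,0,0,-0.34],[0.08,0,0,0,0,0,-0.46],[0.08,0,0,0,0,0,-0.58],[0.08,0,0,0,0,0,-0.64]]]' 20
python3 -m handwheel '[[[0.08,0,0,0,0,0,-0.12],[0.08,0,0,0,0,0,-0.24],[0.08,0,0,0,0,0,-0.36],[0.08,0,0,0,0,0,-0.48],[0.08,0,0,0,0,0,-0.6],[0.08,0,0,0,0,0,-0.64],[0.07,0,0,0,0,0,-0.64],[0.06,0,0,0,0,0,-0.64]]]'
python3 -c "
from h import *
st()"
python3 -m handwheel '[[[0.05,0,0,0,0,0,0],[0.04,0,0,0,0,0,0],[0.04,0,0,0,0,0,0],[0.04,0,0,0,0,0,0]]]' 20
python3 -c "
from h import *
st()"
```

```text
clock: 8.63
tool_pos: [597.8, 56.5, 160.8]
orientation: [-1.516, -2.75, 0.001]
contact_force: [0.6, -0.3, 0.2]
opening: 80.2
grasp_force: 0.0
clock: 9.3
tool_pos: [598.0, 56.4, 161.1]
orientation: [-0.584, -3.086, 0.0]
contact_force: [0.7, -0.2, -0.0]
opening: 60.6
grasp_force: 0.0
t9.30 p [598.   56.4 161.1] head_y 1.1969 zdown [-0.001  0.    -1.   ] F [ 0.7 -0.2 -0. ] M [-0.024 -0.041 -0.039] op 60.6 g 0 j [-0.03  0.07  1.76  0.    1.31 -1.23]
clock: 9.63
tool_pos: [597.6, 55.4, 161.6]
orientation: [-0.583, -3.085, 0.004]
contact_force: [-3.9, -3.8, 2.1]
opening: 55.2
grasp_force: 22.5
t9.63 p [597.6  55.4 161.6] head_y 1.1970 zdown [-0.003 -0.002 -1.   ] F [-3.9 -3.8  2.1] M [-0.666  0.638 -0.062] op 55.2 g 23 j [-0.03  0.07  1.76 -0.    1.32 -1.23]
```

```bash
cat > r.py <<'E'
from h import *
s=get_state();M=R.from_rotvec(s['orientation']).as_matrix()
print('t%.2f h %.4f Mz %.3f j6 %.3f F %s p %s op %.1f g %.0f'%(s['clock'],np.arctan2(M[1,1],M[0,1]),s['moment'][2],s['joint_efforts'][5],s['contact_force'].round(1),s['tool_pos'].round(1),s['opening'],s['grasp_force']))
E
python3 -m handwheel '[[[0.04,0,-0.0011,0,0,0,0],[0.04,0,-0.0011,0,0,0,0],[0.04,0,-0.0011,0,0,0,0],[0.04,0,-0.0011,0,0,0,0]]]' 60 >/dev/null
python3 r.py
python3 -m handwheel '[[[0.04,0,0,0,0,0,0.05],[0.04,0,0,0,0,0,0.05],[0.04,0,0,0,0,0,0.05],[0.04,0,0,0,0,0,0.05]]]' >/dev/null; python3 r.py
python3 -m handwheel '[[[0.04,0,0,0,0,0,0.05],[0.04,0,0,0,0,0,0.05],[0.04,0,0,0,0,0,0.05],[0.04,0,0,0,0,0,0.05]]]' >/dev/null; python3 r.py
python3 -m handwheel '[[[0.04,0,0,0,0,0,0.05],[0.04,0,0,0,0,0,0.05],[0.04,0,0,0,0,0,0.05],[0.04,0,0,0,0,0,0.05]]]' >/dev/null; python3 r.py
python3 -m handwheel '[[[0.04,0,0,0,0,0,0.05],[0.04,0,0,0,0,0,0.05],[0.04,0,0,0,0,0,0.05],[0.04,0,0,0,0,0,0.05]]]' >/dev/null; python3 r.py
```

```text
t9.97 h 1.1976 Mz -0.282 j6 -0.273 F [-4.5 -0.8  4.2] p [597.6  55.3 161.9] op 54.7 g 63
t10.30 h 1.1485 Mz -0.290 j6 -0.316 F [-5.4  0.5  4.2] p [597.7  55.4 161.8] op 54.6 g 63
t10.63 h 1.0986 Mz -0.379 j6 -0.316 F [-5.3  0.7  4.7] p [597.7  55.5 161.9] op 54.9 g 63
t10.97 h 1.0492 Mz -0.310 j6 -0.315 F [-4.8 -0.   5.2] p [597.7  55.6 161.9] op 54.7 g 63
t11.30 h 0.9995 Mz -0.344 j6 -0.315 F [-4.7  2.1  4.2] p [597.8  55.6 161.9] op 54.5 g 63
```

```bash
python3 -m handwheel '[[[0.04,0,0,0,0,0,0.05],[0.04,0,0,0,0,0,0.05],[0.04,0,0,0,0,0,0.05],[0.04,0,0,0,0,0,0.05]]]' >/dev/null; python3 r.py
python3 -m handwheel '[[[0.04,0,0,0,0,0,0.05],[0.04,0,0,0,0,0,0.05],[0.04,0,0,0,0,0,0.05],[0.04,0,0,0,0,0,0.05]]]' >/dev/null; python3 r.py
python3 -m handwheel '[[[0.04,0,0,0,0,0,0.05],[0.04,0,0,0,0,0,0.05],[0.04,0,0,0,0,0,0.05],[0.04,0,0,0,0,0,0.05]]]' >/dev/null; python3 r.py
python3 -m handwheel '[[[0.04,0,0,0,0,0,0.05],[0.04,0,0,0,0,0,0.05],[0.04,0,0,0,0,0,0.05],[0.04,0,0,0,0,0,0.05]]]' >/dev/null; python3 r.py
python3 -m handwheel '[[[0.04,0,0,0,0,0,0.05],[0.04,0,0,0,0,0,0.05],[0.04,0,0,0,0,0,0.05],[0.04,0,0,0,0,0,0.05]]]' >/dev/null; python3 r.py
python3 -m handwheel '[[[0.04,0,0,0,0,0,0.05],[0.04,0,0,0,0,0,0.05],[0.04,0,0,0,0,0,0.05],[0.04,0,0,0,0,0,0.05]]]' >/dev/null; python3 r.py
```

```text
t11.63 h 0.9499 Mz -0.323 j6 -0.315 F [-4.9  1.2  3.9] p [597.8  55.7 161.9] op 54.9 g 63
t11.97 h 0.9001 Mz -0.316 j6 -0.314 F [-4.1  2.2  4.4] p [597.9  55.8 161.9] op 54.7 g 63
t12.30 h 0.8503 Mz -0.233 j6 -0.313 F [-4.8  3.7  4.6] p [598.   55.8 161.9] op 54.3 g 63
t12.63 h 0.8004 Mz -0.334 j6 -0.313 F [-5.   3.6  3.9] p [598.   55.9 161.9] op 54.7 g 63
t12.97 h 0.7506 Mz -0.290 j6 -0.312 F [-3.2  3.5  4.8] p [598.1  56.  161.9] op 54.6 g 63
t13.30 h 0.7005 Mz -0.296 j6 -0.312 F [-2.8  4.3  3.8] p [598.1  56.  161.9] op 54.5 g 63
```

```bash
python3 -m handwheel '[[[0.04,0,0,0,0,0,0.05],[0.04,0,0,0,0,0,0.05],[0.04,0,0,0,0,0,0.05],[0.04,0,0,0,0,0,0.05]]]' >/dev/null; python3 r.py
python3 -m handwheel '[[[0.04,0,0,0,0,0,0.05],[0.04,0,0,0,0,0,0.05],[0.04,0,0,0,0,0,0.05],[0.04,0,0,0,0,0,0.05]]]' >/dev/null; python3 r.py
python3 -m handwheel '[[[0.04,0,0,0,0,0,0.05],[0.04,0,0,0,0,0,0.05],[0.04,0,0,0,0,0,0.05],[0.04,0,0,0,0,0,0.05]]]' >/dev/null; python3 r.py
python3 -m handwheel '[[[0.04,0,0,0,0,0,0.05],[0.04,0,0,0,0,0,0.05],[0.04,0,0,0,0,0,0.05],[0.04,0,0,0,0,0,0.05]]]' >/dev/null; python3 r.py
```

```text
t13.63 h 0.6504 Mz -0.325 j6 -0.310 F [-3.6  4.4  3.8] p [598.2  56.1 161.9] op 54.5 g 63
t13.97 h 0.6004 Mz -0.263 j6 -0.310 F [-2.7  4.6  3.5] p [598.3  56.1 161.9] op 54.4 g 63
t14.30 h 0.5504 Mz -0.326 j6 -0.310 F [-1.   4.5  4.1] p [598.4  56.2 161.9] op 54.7 g 63
t14.63 h 0.5004 Mz -0.291 j6 -0.310 F [-1.2  5.1  3.1] p [598.4  56.3 161.9] op 54.4 g 63
```

```bash
python3 -m handwheel '[[[0.04,0,0,0,0,0,0.05],[0.04,0,0,0,0,0,0.05],[0.04,0,0,0,0,0,0.05],[0.04,0,0,0,0,0,0.05]]]' >/dev/null; python3 r.py
python3 -m handwheel '[[[0.04,0,0,0,0,0,0.05],[0.04,0,0,0,0,0,0.05],[0.04,0,0,0,0,0,0.05],[0.04,0,0,0,0,0,0.05]]]' >/dev/null; python3 r.py
python3 -m handwheel '[[[0.04,0,0,0,0,0,0.05],[0.04,0,0,0,0,0,0.05],[0.04,0,0,0,0,0,0.05],[0.04,0,0,0,0,0,0.05]]]' >/dev/null; python3 r.py
python3 -m handwheel '[[[0.04,0,0,0,0,0,0.05],[0.04,0,0,0,0,0,0.05],[0.04,0,0,0,0,0,0.05],[0.04,0,0,0,0,0,0.05]]]' >/dev/null; python3 r.py
```

```text
t14.97 h 0.4504 Mz -0.322 j6 -0.309 F [-1.1  4.9  2.9] p [598.5  56.3 161.9] op 54.7 g 63
t15.30 h 0.4003 Mz -0.332 j6 -0.309 F [-1.   5.7  2.9] p [598.6  56.3 161.9] op 54.5 g 63
t15.63 h 0.3503 Mz -0.345 j6 -0.309 F [-0.3  4.6  2.3] p [598.7  56.4 161.9] op 54.6 g 63
t15.97 h 0.3004 Mz -0.263 j6 -0.309 F [0.8 5.4 2.7] p [598.8  56.4 161.9] op 54.5 g 63
```

```bash
python3 -m handwheel '[[[0.04,0,0,0,0,0,0.05],[0.04,0,0,0,0,0,0.05],[0.04,0,0,0,0,0,0.05],[0.04,0,0,0,0,0,0.05]]]' >/dev/null; python3 r.py
python3 -m handwheel '[[[0.04,0,0,0,0,0,0.05],[0.04,0,0,0,0,0,0.05],[0.04,0,0,0,0,0,0.05],[0.04,0,0,0,0,0,0.05]]]' >/dev/null; python3 r.py
python3 -m handwheel '[[[0.04,0,0,0,0,0,0.05],[0.04,0,0,0,0,0,0.05],[0.04,0,0,0,0,0,0.05],[0.04,0,0,0,0,0,0.05]]]' >/dev/null; python3 r.py
python3 -m handwheel '[[[0.04,0,0,0,0,0,0.05],[0.04,0,0,0,0,0,0.05],[0.04,0,0,0,0,0,0.05],[0.04,0,0,0,0,0,0.05]]]' >/dev/null; python3 r.py
```

```text
t16.30 h 0.2505 Mz -0.273 j6 -0.249 F [1.8 5.6 2.3] p [598.9  56.5 161.9] op 54.5 g 63
t16.63 h 0.2006 Mz -0.205 j6 -0.219 F [0.9 7.  1. ] p [599.   56.5 161.9] op 54.4 g 63
t16.97 h 0.1506 Mz -0.203 j6 -0.195 F [2.4 5.7 1.2] p [599.1  56.5 161.9] op 54.4 g 63
t17.30 h 0.1007 Mz -0.210 j6 -0.170 F [2.3 6.2 1.6] p [599.1  56.5 161.9] op 54.4 g 63
```

Touch came at h≈0.25, and the reading now shows about 14 N (0.139 N m change). One small step more, then I release and rise.

```bash
python3 -m handwheel '[[[0.04,0,0,0,0,0,0.02],[0.04,0,0,0,0,0,0.02],[0.04,0,0,0,0,0,0.02],[0.04,0,0,0,0,0,0.02]]]' >/dev/null; python3 r.py
python3 -m handwheel '[[[0.06,0,0,0,0,0,0],[0.07,0,0,0,0,0,0],[0.085,0,0,0,0,0,0],[0.085,0,0,0,0,0,0],[0.085,0,0,-0.015,0,0,0],[0.085,0,0,-0.035,0,0,0],[0.085,0,0,-0.07,0,0,0],[0.085,0,0,-0.1,0,0,0]]]' >/dev/null; python3 r.py
python3 -m handwheel '[[[0.085,-0.04,0,0,0,0,0],[0.085,-0.08,0,0,0,0,0],[0.085,-0.12,0,0,0,0,0],[0.085,-0.16,0,0,0,0,0],[0.085,-0.2,0,0,0,0,0],[0.085,-0.24,0,0,0,0,0],[0.085,-0.24,0,0,0,0,0],[0.085,-0.24,0,0,0,0,0]]]'
python3 - <<'E'
from h import *
s=snap('side','side3.png');t=snap('top','top3.png')
a=cv2.resize(load('side0')['pixels'][145:245,165:305],(560,400),interpolation=2)
i=cv2.resize(s['pixels'][145:245,165:305],(560,400),interpolation=2)
z=lambda im:cv2.resize(im[145:185,205:245],(200,200),interpolation=2)
r=np.vstack([z(load('side0')['pixels']),z(s['pixels'])])
cv2.imwrite('pics/c6.png',np.hstack([i,r]))
E
```

```text
t17.63 h 0.0814 Mz 0.009 j6 0.056 F [2.7 5.6 1.2] p [599.2  56.5 161.9] op 54.6 g 63
t18.30 h 0.0784 Mz 0.040 j6 -0.000 F [0.3 0.  1. ] p [597.7  55.  262.4] op 85.0 g 0
clock: 18.97
tool_pos: [616.5, -186.3, 261.4]
orientation: [-2.137, -2.303, -0.0]
contact_force: [-0.5, 0.9, -0.3]
opening: 85.3
grasp_force: 0.0
```

View pics/c6.png

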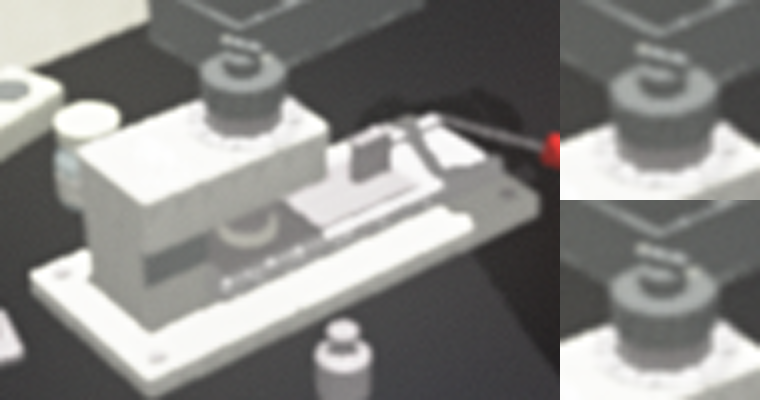

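The holder is home (fin at (370,157)) with the specimen under the foot at (245,230). The fine bar points the same way before and after (right insets, (660,55) and (660,255)), and the loose items are untouched.

```bash
python3 -c "
from cell import *
print(close_job())"
```

```text
the job is handed in; nothing more can be done
None
```

The job is handed in: the holder is home against the stop, the coarse ring is turned until the foot bears with about 15 N (estimated from the wrist torque), the fine knob looks unmoved in the pictures, and the robot has let go and moved clear.

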